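# Load the label dispenser and present the red-capped tube for labelling

### The arm

A 6-joint arm with a two-finger parallel gripper is mounted at the origin on a cart in front of the work surface, level with it; the furniture and walls round the work are solid. World frame = base frame: x ahead of the robot, y to its left, z up, the work surface at z = 0. Lengths are in m, angles in rad, forces in N, time in s.
With the tool pointing down it reaches from about 0.4 to 0.825 m from the base axis. Payload 7 kg.
Tool frame: the origin (TCP) lies on the centre line of the jaws, within the pads' length; the fingertips stand 14 mm ahead of it and the grasp point (between the pads) lies 5 mm behind it; z points along the fingers, y is the line along which they close (so a half turn about z gives the same grasp; the last joint's range is limited). The gripper opens to 88 mm and grips with 3 to 60 N. Pads are 19 mm wide; open, the fingers measure 130 mm over their backs; the gripper's body (78 mm by 193 mm) begins 47 mm behind the grasp point.
Start: joints at [1.469, 0.359, 0.012, 0, -1.224, -0.288], TCP at [0.257, 0.624, 0.241] pointing down, gripper open.
Joint ranges: [-3.07, 3.07], [-1.43, 2.12], [-1.02, 1.25], [-3.03, 1.67], [-3.05, -0], [-3.03, 3.03]. Speed limits (rad/s): [2.39, 2.39, 3.01, 3.14, 3.14, 3.14].

### API

Orientations are given as [roll, pitch, yaw] about the fixed x, y, z axes, in that order (R = Rz(yaw) Ry(pitch) Rx(roll)).
In Python, from station import arm gives the robot as it stands.
- The arm moves only by the tool move_arm, never from a script. Its argument "rows" is a list of rows, each an object with "translation": the shift along the tool's x, y, z in cm, a list of three; "rot": the turn, a rotation vector about the tool's x, y, z in degrees, a list of three; "hand": the closure, from 0 (fully open) to 1 (shut). A call has 1 to 8 rows; each row is the pose to reach, as a shift and turn from the pose commanded when the call began, along the tool's axes at that moment; what a row does not reach only later rows make up. A row lasts 1/12 s, in which the tool goes at most 41.7 mm and 7.16 degrees, less where a joint would pass 70% of its speed; a pose out of reach is approached as far as the arm can. A call with a gripper value outside its range is refused whole. The fingers move at their own pace and stop on an object; "squeeze" is the grip in N (left out, the last holds). Time passes only in rows, so rows that repeat a pose let the fingers close. It gives the time, the measured TCP pose, the force, the opening and the grip force at its end, in the units of the state.
- arm.get_state(): the state, without advancing time (a new reading comes with each control period).
- arm.grab_frame(name): name is "scene" or "top" or "wrist"; returns (picture, depth): 384x512x3 uint8, red, green, blue; 384x512 float32, m along the optical axis (not along the pixel's ray), 0 where there is no reading.
- arm.camera_params(name): a dict with "vfov" (degrees; the focal length in pixels is half the picture's height over the tangent of half this angle, whatever the lens; pixels are square), "cx", "cy" (the principal point, pixels), "k1" (the pictures are not rectified: a ray, as slopes to the right and down, at radius r is drawn at 1 + k1 r^2 times it, then the intrinsics apply), "position" and "orientation" of the camera in the world; the wrist camera has in their place "tool_from_camera" (4x4, takes a point from camera to tool coordinates, whose origin is the TCP and whose axes are the flange's). Camera axes: x right, y down, z forward; pixel columns grow to the right and rows downward; lengths in m; the calibration is good to about 2 mm. A picture is of the moment at which its call begins: read the wrist's pose just before it. camera_params takes no time and is no camera call.
- arm.job_done(): hands the job in; it is judged then, once.
Trained networks look in the newest picture that a camera, given by its name, has taken for a name from the list of things; names that differ only in an ending like _2 or _b are one class to them, and where a whole thing is asked for, a point or a joint stands for the part that bears it (a point fixed in the world has none). Each returns a list of dicts, best first, with "p" (0 to 1); they miss things now and then, are a little off and sometimes report something else, mostly with a low value. They report only what shows in the picture. A call takes as long as a camera call. They do not tell look-alikes from the thing itself.
- arm.search_frame(label, camera): "point" ([x, y, z] in m, in the coordinates of the camera as it stood for that picture, good to about 4 mm: the middle of the surface that is visible of it).
- arm.pinpoint(label, camera): "point" ([x, y, z] in m, in the coordinates of the camera as it stood for that picture, good to about 4 mm: a listed point, or the origin of a listed thing).
The state is a dict: "t": time; "q": joint angles; "qd": joint speeds; "joint_efforts": joint torques, N m; "eef_pos": TCP position; "ee_rot": TCP orientation; "force": force on the tool from outside, world axes, zero at the start; "moment": the same for the moment, N m; "width": finger opening in m; "gripper_force": force on a finger pad.
Only numpy, scipy, OpenCV 4.12 (cv2) and the standard library are available. Lean on these libraries where they do the work, as an engineer would, in place of code of your own. Each camera call takes 0.05 s, during which the arm holds its last target. There are 200 camera calls.

### The job

Put the roll of labels on the upright spindle of the dispenser, pushed all the way down, and let go of it. Then draw the red-capped sample tube up out of its rack, tip it so that it leans at about 45 degrees, cap end uppermost, and keep it raised with its lower end some 10 cm above the middle of the dispenser's blue pad, touching nothing but the gripper; finish while still holding it there. Leave the yellow- and green-capped tubes in the rack and do not disturb the amber bottle and the beaker.

Things in the scene. Friction and masses are not known exactly. Their poses are not given: they have to be found in the camera images.
- roll: Loose white roll of labels lying flat on its end: a ring 58 mm in outer diameter, 30 mm high, with a bore of 26 mm right through, about 0.09 kg. Origin: centre of its underside, z up along the bore. Take it from above round its outside.
- dispenser: Fixed grey base plate, 170 x 100 mm, top 11 mm above the worktop. Origin: centre of its underside; x along its length, z up. At its -x end stands the spindle, at its +x end lies the blue pad.
- spindle_foot (a point): On the axis of the upright aluminium spindle, at the top of the steel seat flange (66 mm diameter, 13 mm above the worktop): where the centre of the roll's underside comes to lie when the roll is fully down. The spindle is 20 mm in diameter and rises 42 mm above this point, its top 5 mm tapered to 12 mm. It stands 40 mm from the dispenser's origin towards its -x.
- pad (a point): Centre of the upper face of the blue pad (64 mm along the dispenser's x, 80 mm along its y, 13.5 mm above the worktop), 47 mm from the dispenser's origin towards its +x, 87 mm from the spindle's axis.
- rack: Fixed white block, 50 x 156 x 50 mm high, with one row of three round holes along its y, 52 mm apart, the middle one at its centre; holes 16 mm wide and 40 mm deep, open at the top. Origin: centre of its underside, z up.
- red_tube: Loose capped sample tube with a red cap, standing in one of the rack's holes (which one varies), about 0.015 kg: 100 mm long, body 13 mm in diameter, the cap (16 mm in diameter) is its top 16 mm. Origin: centre of its lower end; z along the tube towards the cap. In the rack the origin is 10 mm above the worktop and the tube may lean a few degrees in its hole.
- yellow_tube: The same tube with a yellow cap, in another hole of the rack; must stay there.
- green_tube: The same tube with a green cap, in another hole of the rack; must stay there.
- amber_bottle: Loose amber bottle, 60 mm in diameter, 125 mm high, standing behind the work; origin at the centre of its underside. Leave alone.
- beaker: Loose glass beaker, 55 mm in diameter, 68 mm high, standing behind the work; origin at the centre of its underside. Leave alone.
Things that resemble listed ones, but are neither listed nor needed, are in the scene too. Leave any pink or purple look-alike of the roll alone.

How it is judged:
By the outcome, as a careful person would: the job done as asked, in the order asked, and still so for the second after the job is handed in, while the arm keeps its last pose, push and grip.
It also fails if it takes over 53 s, if anything falls off the work surface, if the arm or the gripper's body presses on something with over 40 N, if the wrist force passes 120 N, or if a joint passes its speed limit or range.

## Working session

There is one attempt and no reset: what is moved stays moved. The work goes in short steps, Python scripts to look and compute and a tool call to move; the robot and the scene stay as the last step left them, time stands still between calls to the robot, and variables do not carry over. Pictures are saved under pics/ and viewed, at most 10 in all, crops included, and the job is handed in when it is done.

Besides the shell and the picture viewer there is one more tool, called after "Request:" by a JSON object that holds its "method" and its "body", one argument or row to a line. move_arm: Moves the arm, as the interface text tells. Its arguments: {"type":"object","properties":{"rows":{"type":"array","items":{"type":"object","properties":{"translation":{"type":"array","items":{"type":"number"}},"rot":{"type":"array","items":{"type":"number"}},"hand":{"type":"number"}}}},"squeeze":{"type":"number"}},"required":["rows"]}

```bash
mkdir -p pics; ls; cat > h.py <<'E'
import numpy as np, cv2
from station import arm
from scipy.spatial.transform import Rotation as R
def pose(s=None):
    s=s or arm.get_state()
    r=np.array(s['ee_rot'],float)
    return np.array(s['eef_pos']), (R.from_euler('xyz',r).as_matrix() if r.size==3 else r)
def T(name):
    c=arm.camera_params(name); M=np.eye(4)
    if name=='wrist':
        p,r=pose(); M[:3,:3]=r; M[:3,3]=p; return M@np.array(c['tool_from_camera'])
    o=np.array(c['orientation'],float)
    M[:3,:3]=R.from_euler('xyz',o).as_matrix() if o.size==3 else (R.from_quat(o).as_matrix() if o.size==4 else o); M[:3,3]=c['position']; return M
def KD(name,h=384):
    c=arm.camera_params(name); f=h/2/np.tan(np.radians(c['vfov'])/2)
    return np.array([[f,0,c['cx']],[0,f,c['cy']],[0,0,1]]), np.array([c['k1'],0,0,0,0.])
def world(M,p): return (M[:3,:3]@np.asarray(p).T).T+M[:3,3]
def proj(name,M,P):
    K,D=KD(name); pc=(np.atleast_2d(P)-M[:3,3])@M[:3,:3]
    return cv2.projectPoints(pc,np.zeros(3),np.zeros(3),K,D)[0][:,0]
def cloud(name,M,depth):
    K,D=KD(name); v,u=np.mgrid[:384,:512]
    n=cv2.undistortPoints(np.stack([u,v],-1).reshape(-1,1,2).astype(float),K,D)[:,0]
    d=depth.reshape(-1,1); return world(M,np.hstack([n*d,d])).reshape(384,512,3)
E
python3 - <<'E'
from h import *
print(arm.get_state()); 
for n in('scene','top','wrist'): print(n,arm.camera_params(n))
ims=[]
for n in('top','scene'):
    M=T(n); im,d=arm.grab_frame(n); np.savez(n,im=im,d=d); cv2.imwrite(f'pics/{n}0.png',im[...,::-1])
    for l in('roll','dispenser','rack','red_tube','spindle_foot','pad','yellow_tube','green_tube'):
        for r in arm.pinpoint(l,n)[:3]:
            w=world(M,r['point']); print(n,l,round(r['p'],2),w.round(3),proj(n,M,w)[0].round())
E
```

```text
pics
{'t': 0.0, 'q': array([ 1.46912646e+00,  3.59371602e-01,  1.10566982e-02, -3.35865223e-04,
       -1.22410498e+00, -2.88111442e-01]), 'qd': array([ 2.66332852e-03,  5.74997777e-04,  1.18970094e-03,  1.87612964e-04,
       -6.12753295e-05, -9.08351062e-04]), 'joint_efforts': array([ 4.19389371e-04, -5.82715809e+01,  2.93070495e+01,  6.99703753e+00,
        6.97188894e-03, -1.59509377e-04]), 'eef_pos': array([0.25633404, 0.62392709, 0.23963419]), 'ee_rot': array([ 3.13994630e+00, -1.58641589e-04, -3.89895560e-01]), 'force': array([ 0.47391465, -0.0235348 ,  0.65498769]), 'moment': array([-0.00844576, -0.00240626, -0.02918911]), 'gripper_force': 0.0, 'width': 0.08790744956291051}
scene {'vfov': 50.58459155701481, 'cx': 254.48758554532014, 'cy': 185.28008182004078, 'k1': -0.1352408468931274, 'position': array([ 0.04143878, -0.27874904,  0.71577701]), 'orientation': array([-2.3803449 ,  0.01035005, -0.93487364])}
top {'vfov': 43.95126157639339, 'cx': 253.6122966359968, 'cy': 186.70007377283335, 'k1': -0.16941978556478515, 'position': array([0.39591046, 0.09364388, 1.2735419 ]), 'orie
[... 913 characters left out ...]
 [243. 165.]
top yellow_tube 0.38 [ 0.599 -0.146  0.013] [346. 177.]
top green_tube 0.61 [ 0.599 -0.096  0.01 ] [327. 177.]
scene roll 0.91 [ 0.472  0.297 -0.002] [173. 185.]
scene roll 0.64 [0.368 0.274 0.001] [149. 214.]
scene roll 0.63 [ 0.52   0.408 -0.001] [156. 156.]
scene dispenser 0.68 [0.582 0.142 0.002] [250. 184.]
scene rack 0.63 [ 0.6   -0.144  0.   ] [360. 235.]
scene red_tube 0.55 [ 0.601 -0.191  0.01 ] [380. 242.]
scene spindle_foot 0.92 [0.544 0.153 0.01 ] [237. 189.]
scene pad 0.93 [0.625 0.134 0.012] [263. 172.]
scene pad 0.25 [ 0.471  0.295 -0.002] [174. 185.]
scene yellow_tube 0.58 [ 0.596 -0.142  0.011] [359. 233.]
scene green_tube 0.45 [ 0.597 -0.09   0.011] [338. 221.]
```

View pics/top0.png

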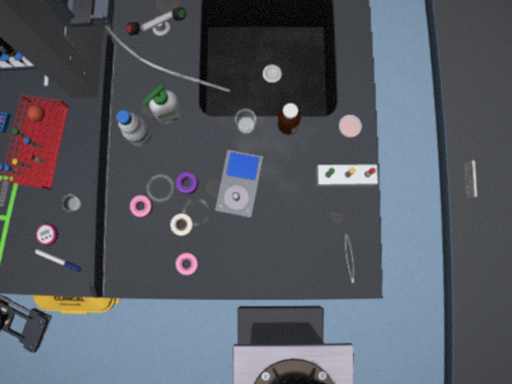

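View pics/scene0.png

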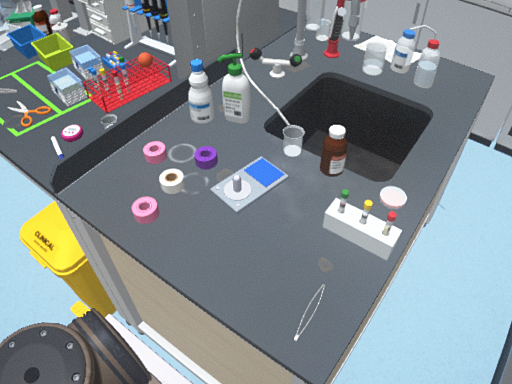

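The top view shows the white roll at (181,224), pink rings at (140,206) and (186,264), and a purple one at (186,182). The dispenser is at (240,184), with its spindle at (236,196). The rack is at (347,174) with green, yellow and red caps from left to right, red at (372,171). The scene view agrees.

Candidates for the roll are white (181,224), pink (140,206), pink (186,264) and purple (186,182). I choose white, and check it in one close crop while refining from depth.

```bash
python3 - <<'E'
from h import *
for n in('top','scene'):
    z=np.load(n+'.npz'); M=T(n); C=cloud(n,M,z['d']); im=z['im']; hsv=cv2.cvtColor(im,cv2.COLOR_RGB2HSV)
    def box(c,r): return (abs(C[...,0]-c[0])<r)&(abs(C[...,1]-c[1])<r)
    m=box((.471,.295),.045)
    print(n,'table z',np.median(C[m&(C[...,2]<.01)][:,2]).round(4))
    m2=m&(C[...,2]>.024); P=C[m2]; print(' roll top',P.mean(0).round(4),P.min(0).round(3),P.max(0).round(3),len(P), im[m2].mean(0))
    # circle via minEnclosing
    c,r=cv2.minEnclosingCircle(P[:,:2].astype(np.float32)); print(' enc',c,r)
    m=box((.585,.14),.1)&(hsv[...,0]>105)&(hsv[...,0]<130)&(hsv[...,1]>150)&(hsv[...,2]>120); P=C[m]
    print(' pad',P.mean(0).round(4),len(P)); print(cv2.minAreaRect(P[:,:2].astype(np.float32)))
    m=box((.546,.151),.03)&(C[...,2]>.045); P=C[m]; print(' spindle',P.mean(0).round(4),P.max(0).round(3),len(P))
    m=box((.60,-.145),.12)&(C[...,2]>.044)&(C[...,2]<.056); P=C[m]; print(' rack',cv2.minAreaRect(P[:,:2].astype(np.float32)),np.median(P[:,2]))
    m=box((.60,-.195),.04)&(C[...,2]>.08); P=C[m]; print(' red cap',P.mean(0).round(4),P.min(0).round(3),P.max(0).round(3),len(P))
    for yy in(-.145,-.093):
      P=C[box((.60,yy),.022)&(C[...,2]>.08)]; print(' other',P.mean(0).round(4),len(P))
a=cv2.resize(np.load('top.npz')['im'][170:280,120:260],None,fx=3.2,fy=3.2,interpolation=2)
b=cv2.resize(np.load('scene.npz')['im'][125:265,120:260],None,fx=2.514,fy=2.514,interpolation=2)[:352]
cv2.imwrite('pics/crop0.png',np.hstack([a[:352,:440],b])[...,::-1])
E
```

```text
top table z -0.0002
 roll top [0.4707 0.2924 0.0297] [0.443 0.266 0.024] [0.498 0.32  0.037] 297 [204.15488215 196.66666667 189.09090909]
 enc (0.4709385931491852, 0.29340609908103943) 0.028666693717241287
 pad [0.6292 0.1327 0.0138] 631
((0.6295071840286255, 0.13273651897907257), (0.07667321711778641, 0.0615878589451313), 79.0887451171875)
 spindle [0.5437 0.1496 0.0537] [0.553 0.158 0.06 ] 46
 rack ((0.6007958650588989, -0.14430199563503265), (0.05113556608557701, 0.15751716494560242), 0.8065789341926575) 0.05044073989918507
 red cap [ 0.6004 -0.195   0.1051] [ 0.594 -0.204  0.08 ] [ 0.609 -0.189  0.116] 47
 other [ 0.5995 -0.1412  0.1052] 45
 other [ 0.5986 -0.0915  0.107 ] 39
scene table z 0.0002
 roll top [0.4661 0.2924 0.0294] [0.438 0.265 0.024] [0.497 0.322 0.033] 296 [233.64527027 227.96959459 221.15540541]
 enc (0.46734875440597534, 0.2942846715450287) 0.029850395396351814
 pad [0.6254 0.1333 0.0135] 565
((0.6266292333602905, 0.13393381237983704), (0.08037316054105759, 0.0633983239531517), 79.52427673339844)
 spindle [0.5384 0.1481 0.0519] [0.55  0.157 0.057] 54
 rack ((0.5970243215560913, -0.1426309198141098), (0.05338398367166519, 0.1558038294315338), 0.4966787099838257) 0.0500509293730238
 red cap [ 0.5945 -0.1949  0.1008] [ 0.589 -0.202  0.08 ] [ 0.605 -0.187  0.113] 105
 other [ 0.5938 -0.1439  0.1008] 100
 other [ 0.5926 -0.0913  0.1006] 100
```

View pics/crop0.png

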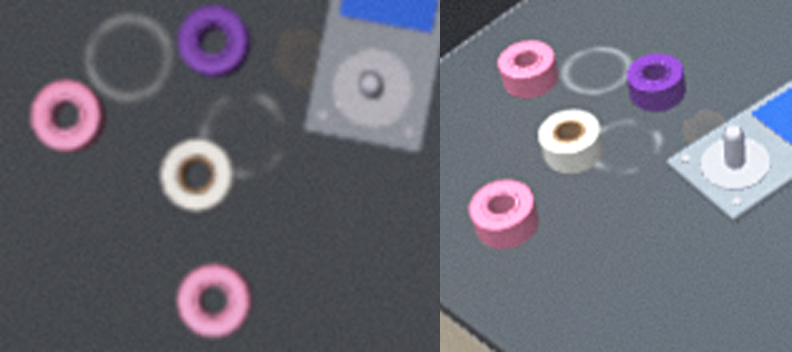

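The crop confirms the choice: the white ring with the brown core, in the crop's left half at (196,174), i.e. world (0.469, 0.293), 29 mm tall, 29 mm radius. Both cameras agree to about 3 mm.

```bash
cat >> h.py <<'E'
def go(x,y,z,Rt=None):
    """shift (cm) and rotvec (deg) in the tool frame to reach world pose"""
    p,r=pose(); print('pos',p.round(4)); print('translation',(r.T@(np.array([x,y,z])-p)*100).round(2))
    if Rt is not None: print('rot',np.degrees(R.from_matrix(r.T@Rt).as_rotvec()).round(2))
def down(yaw): return R.from_euler('xyz',[np.pi,0,yaw]).as_matrix()
E
python3 -c "
from h import *
go(.469,.293,.17,down(-.39))"
```

```text
pos [0.2565 0.6243 0.2406]
translation [32.25 22.57  7.06]
rot [ 0.   -0.    0.01]
```

Request:
{"method": "move_arm", "body": {
  "rows": [
    {"translation":[32.2,22.6,7],"rot":[0,0,0],"hand":0},
    {"translation":[32.2,22.6,7],"rot":[0,0,0],"hand":0},
    {"translation":[32.2,22.6,7],"rot":[0,0,0],"hand":0},
    {"translation":[32.2,22.6,7],"rot":[0,0,0],"hand":0},
    {"translation":[32.2,22.6,7],"rot":[0,0,0],"hand":0},
    {"translation":[32.2,22.6,7],"rot":[0,0,0],"hand":0},
    {"translation":[32.2,22.6,7],"rot":[0,0,0],"hand":0},
    {"translation":[32.2,22.6,7],"rot":[0,0,0],"hand":0}
  ]
}}

```text
t: 1.57
eef_pos: [0.434, 0.3462, 0.1823]
ee_rot: [-3.141, -0.0, -0.389]
force: [0.7, 0.8, -0.1]
width: 0.0874
gripper_force: 0.0
```

```bash
python3 -c "
from h import *
go(.469,.293,.17,down(-.39))"
```

```text
pos [0.434  0.3462 0.1823]
translation [5.25 3.59 1.23]
rot [-0.05 -0.01  0.04]
```

Request:
{"method": "move_arm", "body": {
  "rows": [
    {"translation":[5.2,3.6,1.2],"rot":[0,0,0],"hand":0},
    {"translation":[5.2,3.6,1.2],"rot":[0,0,0],"hand":0},
    {"translation":[5.2,3.6,1.2],"rot":[0,0,0],"hand":0},
    {"translation":[5.2,3.6,1.2],"rot":[0,0,0],"hand":0}
  ]
}}

```text
t: 1.9
eef_pos: [0.4684, 0.2935, 0.1701]
ee_rot: [3.141, 0.0, -0.392]
force: [0.1, -0.3, 0.3]
width: 0.0875
gripper_force: 0.0
```

```bash
cat > ring.py <<'E'
from h import *
M=T('wrist'); im,d=arm.grab_frame('wrist'); np.savez('w1',im=im,d=d); cv2.imwrite('pics/w1.png',im[...,::-1])
C=cloud('wrist',M,d); go(.469,.293,.17)
m=(np.hypot(C[...,0]-.469,C[...,1]-.293)<.045)&(C[...,2]>.024)&(C[...,2]<.036)&(d>0)
P=C[m]; c,r=cv2.minEnclosingCircle(P[:,:2].astype(np.float32)); print(len(P),P.mean(0).round(4),c,r)
for r in arm.pinpoint('roll','wrist')[:3]: print(r['p'],world(M,r['point']).round(4))
for r in arm.pinpoint('spindle_foot','wrist')[:1]: print('sp',r['p'],world(M,r['point']).round(4))
print('TCP axis px', proj('wrist',M,[pose()[0]*[1,1,0]+[0,0,.03], [*c,.03]]))
E
python3 ring.py
```

```text
pos [0.4681 0.2945 0.1704]
translation [0.14 0.11 0.04]
2753 [0.4691 0.2935 0.0301] (0.4680262506008148, 0.2942812144756317) 0.02919633500277996
0.98 [ 0.5177  0.4064 -0.0057]
0.77 [0.4669 0.295  0.0024]
0.65 [0.5812 0.2833 0.0019]
sp 0.94 [0.5443 0.1504 0.0133]
TCP axis px [[252.80750101 185.97112641]
 [254.06598579 185.03381775]]
```

View pics/w1.png

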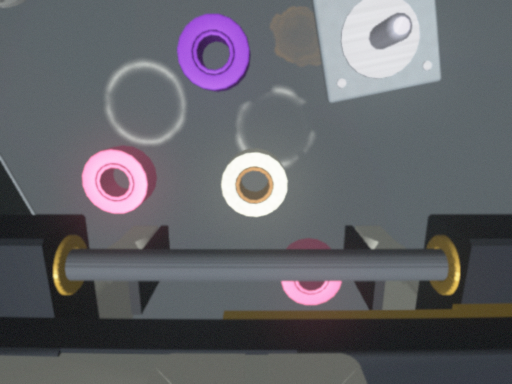

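The wrist view shows the white roll at (254,185), midway between the jaws at (140,265) and (385,265). Depth puts it at (0.468, 0.294) with a 29 mm radius, right under the TCP. Going down.

Request:
{"method": "move_arm", "body": {
  "rows": [
    {"translation":[0,0,4],"rot":[0,0,0],"hand":0},
    {"translation":[0,0,8],"rot":[0,0,0],"hand":0},
    {"translation":[0,0,11],"rot":[0,0,0],"hand":0},
    {"translation":[0,0,13],"rot":[0,0,0],"hand":0},
    {"translation":[0,0,14.4],"rot":[0,0,0],"hand":0},
    {"translation":[0,0,14.8],"rot":[0,0,0],"hand":0},
    {"translation":[0,0,14.8],"rot":[0,0,0],"hand":0}
  ]
}}

```text
t: 2.63
eef_pos: [0.467, 0.2953, 0.0213]
ee_rot: [3.14, 0.001, -0.388]
force: [-0.3, -0.0, 0.2]
width: 0.0876
gripper_force: 0.0
```

Request:
{"method": "move_arm", "body": {
  "rows": [
    {"translation":[0,0,0],"rot":[0,0,0],"hand":1},
    {"translation":[0,0,0],"rot":[0,0,0],"hand":1},
    {"translation":[0,0,0],"rot":[0,0,0],"hand":1},
    {"translation":[0,0,0],"rot":[0,0,0],"hand":1},
    {"translation":[0,0,0],"rot":[0,0,0],"hand":1},
    {"translation":[0,0,0],"rot":[0,0,0],"hand":1}
  ],
  "squeeze": 15
}}

```text
t: 3.13
eef_pos: [0.4681, 0.2951, 0.0229]
ee_rot: [-3.14, -0.0, -0.39]
force: [-1.8, 0.4, 5.5]
width: 0.0584
gripper_force: 15.0
```

Request:
{"method": "move_arm", "body": {
  "rows": [
    {"translation":[0,0,-3],"rot":[0,0,0],"hand":1},
    {"translation":[0,0,-7],"rot":[0,0,0],"hand":1},
    {"translation":[0,0,-11],"rot":[0,0,0],"hand":1},
    {"translation":[0,0,-11],"rot":[0,0,0],"hand":1}
  ]
}}

```text
t: 3.47
eef_pos: [0.471, 0.2976, 0.1401]
ee_rot: [-3.131, -0.005, -0.388]
force: [1.1, 0.6, -0.1]
width: 0.0578
gripper_force: 15.0
```

```bash
cat > sp.py <<'E'
from h import *
s=arm.get_state(); print(s['width'],s['gripper_force'])
M=T('wrist'); im,d=arm.grab_frame('wrist'); np.savez('w2',im=im,d=d); cv2.imwrite('pics/w2.png',im[...,::-1])
C=cloud('wrist',M,d); p,r=pose()
H=np.hypot(C[...,0]-.5435,C[...,1]-.149)
m=(H<.03)&(C[...,2]>.053)&(C[...,2]<.06)&(d>0); P=C[m]
print('sp top',len(P),*( (P.mean(0).round(4),cv2.minEnclosingCircle(P[:,:2].astype(np.float32))) if len(P) else ()))
m=(H<.045)&(C[...,2]>.0115)&(C[...,2]<.016)&(d>0)&(im.min(-1)>150); P=C[m]
print('flange',len(P),*( (P.mean(0).round(4),cv2.fitEllipse(cv2.convexHull(P[:,:2].astype(np.float32)))) if len(P)>9 else ()))
T0=(C-p)@r   # tool frame: held roll top plane
m=(np.hypot(T0[...,0],T0[...,1])<.04)&(abs(C[...,2]-(p[2]+.0085))<.005)&(d>0)&(im.min(-1)>120); P=T0[m]
print('roll tool',len(P),*( (P.mean(0).round(4),cv2.minEnclosingCircle(P[:,:2].astype(np.float32))) if len(P) else ()))
for q in arm.pinpoint('spindle_foot','wrist')[:1]: print('sp',q['p'],world(M,q['point']).round(4))
for q in arm.pinpoint('roll','wrist')[:3]: print('roll',q['p'],((world(M,q['point'])-p)@r).round(4))
go(.5435,.149,.13,down(-.39))
E
python3 sp.py
```

```text
0.057754198961213345 14.999683303758502
sp top 486 [0.5413 0.1517 0.0547] ((0.5413945913314819, 0.15164557099342346), 0.008779712952673435)
flange 5336 [0.5368 0.1557 0.0129] ((0.5416697859764099, 0.1495232880115509), (0.0847923755645752, 0.0900367721915245), 164.3273162841797)
roll tool 7043 [ 0.0063  0.0008 -0.0104] ((0.009906087070703506, 0.0002719595213420689), 0.03714821860194206)
sp 0.84 [0.5435 0.1512 0.011 ]
roll 0.73 [-0.0883  0.0549  0.1352]
roll 0.73 [ 0.1094 -0.0282  0.136 ]
roll 0.7 [ 0.0029 -0.0001  0.0202]
pos [0.4676 0.2947 0.1326]
translation [12.57 10.59  0.25]
rot [-0.07  0.01 -0.02]
```

Request:
{"method": "move_arm", "body": {
  "rows": [
    {"translation":[3,4,0],"rot":[0,0,0],"hand":1},
    {"translation":[6.6,8,0],"rot":[0,0,0],"hand":1},
    {"translation":[6.6,10.6,0],"rot":[0,0,0],"hand":1},
    {"translation":[6.6,10.6,0],"rot":[0,0,0],"hand":1},
    {"translation":[6.6,10.6,0],"rot":[0,0,0],"hand":1}
  ]
}}

```text
t: 4.03
eef_pos: [0.4873, 0.1688, 0.1306]
ee_rot: [3.139, 0.002, -0.393]
force: [0.5, 0.2, -0.8]
width: 0.0581
gripper_force: 15.0
```

```bash
python3 sp.py
```

```text
0.058118610078191704 14.99926587101072
sp top 461 [0.5414 0.1502 0.0549] ((0.5412629246711731, 0.15024763345718384), 0.008429283276200294)
flange 7371 [0.5442 0.1493 0.0129] ((0.5435404181480408, 0.1490173041820526), (0.08953914046287537, 0.0897144079208374), 40.89936065673828)
roll tool 6342 [ 0.0047  0.0034 -0.0068] ((0.008415820077061653, 0.0028714833315461874), 0.03650408238172531)
sp 0.88 [0.5446 0.1532 0.0127]
roll 0.89 [0.0006 0.0034 0.019 ]
roll 0.59 [ 0.0432 -0.138   0.1304]
pos [0.4884 0.172  0.1315]
translation [5.97 0.03 0.14]
rot [0.05 0.03 0.02]
```

View pics/w2.png

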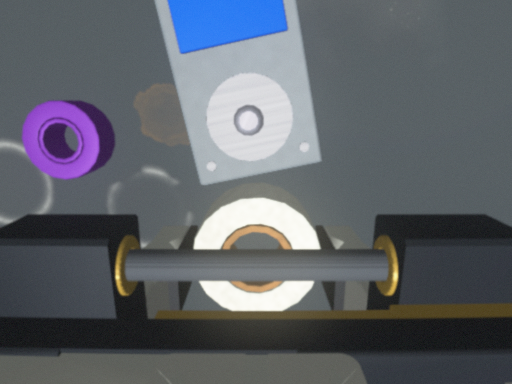

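```bash
cat > rel.py <<'E'
from h import *
from scipy.optimize import least_squares
def circ(E,r):
    f=lambda c: np.hypot(E[:,0]-c[0],E[:,1]-c[1])-r
    s=least_squares(f,E.mean(0),loss='soft_l1',f_scale=.0007); return s.x.round(4), np.abs(s.fun).mean().round(5)
c=arm.camera_params('wrist'); M=np.array(c['tool_from_camera'])
for k in range(2):
    im,d=arm.grab_frame('wrist'); C=cloud('wrist',M,d)  # tool frame
    tz=pose()[0][2]
    m=(np.hypot(C[...,0],C[...,1])<.045)&(C[...,2]>-.02)&(C[...,2]<.0)&(d>0)&(im.min(-1)>110)
    zt=np.median(C[m][:,2]); m&=abs(C[...,2]-zt)<.003
    v,u=np.nonzero(m); E=[]
    for a in range(u.min()+6,u.max()-6): 
        w=v[u==a]
        if len(w): E.append(C[w.min(),a,:2])
    print('roll zt',zt.round(4),circ(np.array(E),.029))
    S=np.hypot(C[...,0]-.06,C[...,1])<.03
    zf=np.median(C[S&(d>0)][:,2]); P=C[S&(abs(C[...,2]-(zf-.042))<.0025)&(d>0)]
    print('flange z',zf.round(4),'sp top',len(P),P.mean(0).round(4),cv2.minEnclosingCircle(P[:,:2].astype(np.float32)))
    h=np.hypot(C[...,0]-.06,C[...,1])<.045
    m=(h&(im.min(-1)>165)&(abs(C[...,2]-zf)<.003)).astype(np.uint8)
    m=cv2.morphologyEx(m,cv2.MORPH_OPEN,np.ones((5,5))); n,L,st,_=cv2.connectedComponentsWithStats(m); b=1+st[1:,4].argmax()
    ct=max(cv2.findContours((L==b).astype(np.uint8),0,1)[0],key=len)[:,0]; E=C[ct[:,1],ct[:,0],:2]
    print('flange fit',circ(E,.033), 'tcp z',tz)
E
python3 rel.py
```

```text
roll zt -0.0073 (array([0.    , 0.0017]), np.float64(0.00054))
flange z 0.1178 sp top 441 [ 0.0572 -0.0002  0.0765] ((0.057562753558158875, -0.00046894658589735627), 0.008378281258046627)
flange fit (array([ 0.0569, -0.0002]), np.float64(0.00171)) tcp z 0.13160434241834795
roll zt -0.0073 (array([0.0001, 0.0017]), np.float64(0.00063))
flange z 0.118 sp top 450 [0.0575 0.0003 0.0767] ((0.057323917746543884, 0.00010193251364398748), 0.0086986618116498)
flange fit (array([0.0572, 0.0002]), np.float64(0.00265)) tcp z 0.13167698686508725
```

Request:
{"method": "move_arm", "body": {
  "rows": [
    {"translation":[3,0,0],"rot":[0,0,0],"hand":1},
    {"translation":[5.8,-0.1,0],"rot":[0,0,0],"hand":1},
    {"translation":[5.8,-0.1,2],"rot":[0,0,0],"hand":1},
    {"translation":[5.8,-0.1,4],"rot":[0,0,0],"hand":1},
    {"translation":[5.8,-0.1,4.7],"rot":[0,0,0],"hand":1},
    {"translation":[5.8,-0.1,4.7],"rot":[0,0,0],"hand":1},
    {"translation":[5.8,-0.1,4.7],"rot":[0,0,0],"hand":1}
  ]
}}

```text
t: 4.87
eef_pos: [0.5425, 0.1511, 0.0852]
ee_rot: [3.141, 0.0, -0.389]
force: [0.2, 0.3, -0.3]
width: 0.058
gripper_force: 15.0
```

```bash
python3 - <<'E'
from h import *
im,d=arm.grab_frame('wrist'); im2,_=arm.grab_frame('scene'); im3,_=arm.grab_frame('top')
a=cv2.resize(im[180:330,170:345],(583,500),interpolation=2)
M=T('scene');u,v=proj('scene',M,[.5435,.149,.06])[0].astype(int)
b=cv2.resize(im2[v-45:v+35,u-20:u+15],(215,490),interpolation=2); b=cv2.copyMakeBorder(b,0,10,0,0,0)
cv2.imwrite('pics/w3.png',np.hstack([a,b])[...,::-1])
C=cloud('wrist',np.array(arm.camera_params('wrist')['tool_from_camera']),d)
m=(np.hypot(C[...,0],C[...,1])<.012)&(d>0); h,e=np.histogram(C[m][:,2],np.arange(-.03,.09,.005)); print(dict(zip(e.round(3),h)))
print(pose()[0])
E
```

```text
{np.float64(-0.03): np.int64(0), np.float64(-0.025): np.int64(0), np.float64(-0.02): np.int64(0), np.float64(-0.015): np.int64(0), np.float64(-0.01): np.int64(16), np.float64(-0.005): np.int64(0), np.float64(0.0): np.int64(0), np.float64(0.005): np.int64(3), np.float64(0.01): np.int64(6), np.float64(0.015): np.int64(12), np.float64(0.02): np.int64(6), np.float64(0.025): np.int64(103), np.float64(0.03): np.int64(175), np.float64(0.035): np.int64(4), np.float64(0.04): np.int64(0), np.float64(0.045): np.int64(0), np.float64(0.05): np.int64(0), np.float64(0.055): np.int64(0), np.float64(0.06): np.int64(0), np.float64(0.065): np.int64(0), np.float64(0.07): np.int64(0), np.float64(0.075): np.int64(0), np.float64(0.08): np.int64(0)}
[0.54314046 0.15134656 0.08639251]
```

View pics/w3.png

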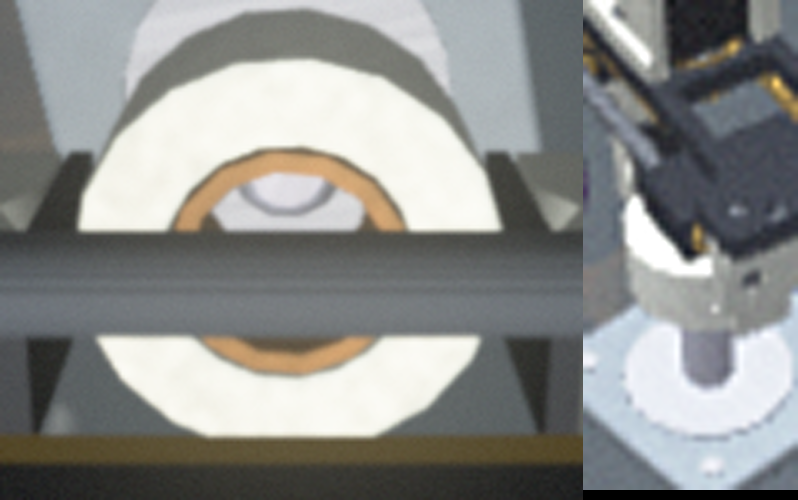

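The wrist crop shows the spindle's top disc inside the bore at (287,190), sideways near the bore centre at x≈291. The scene crop shows the roll poised above the spindle. I'll quantify the fore-aft offset.

```bash
python3 - <<'E'
from h import *
M=np.array(arm.camera_params('wrist')['tool_from_camera'])
for k in range(2):
    im,d=arm.grab_frame('wrist'); C=cloud('wrist',M,d)
    m=(np.hypot(C[...,0],C[...,1])<.02)&(C[...,2]>.026)&(C[...,2]<.034)&(d>0); P=C[m]
    g=im[m].mean(-1); 
    print(len(P),P.min(0).round(4),P.max(0).round(4))
    for lo in np.arange(-.014,.01,.002):
        s=abs(P[:,0]-lo)<.001
        if s.sum(): print(lo.round(3),s.sum(),P[s][:,1].min().round(4),P[s][:,1].max().round(4),np.median(P[s][:,2]).round(4),g[s].mean().round())
# predicted pixel of things: roll bore bottom/top circles & spindle circles for centre c
def px(c,z,r,a): return proj('wrist',M,[[c[0]+r*np.cos(a),c[1]+r*np.sin(a),z]])[0].round(1)
for nm,z,r in(('boretop',-.0073,.013),('borebot',.0227,.013),('sptop',.0315,.006),('spbody',.0365,.010)):
    print(nm,[px((0,.0017),z,r,a) for a in(0,np.pi/2,np.pi,-np.pi/2)])
v=[im[r,254:260].mean(0).round() for r in range(220,250)]; print([int(x.mean()) for x in v])
E
```

```text
226 [-0.0095 -0.0054  0.0297] [-0.0012  0.0092  0.0339]
-0.01 8 -0.0009 0.0036 0.0336 161.0
-0.008 27 -0.0038 0.007 0.0321 179.0
-0.006 63 -0.0049 0.0081 0.0312 206.0
-0.004 80 -0.0054 0.0092 0.0312 215.0
-0.002 48 -0.0048 0.008 0.0311 216.0
227 [-0.0094 -0.0054  0.0293] [-0.0011  0.0092  0.034 ]
-0.01 8 -0.0009 0.0047 0.0336 159.0
-0.008 21 -0.0032 0.0075 0.0321 173.0
-0.006 68 -0.0054 0.0092 0.0311 203.0
-0.004 79 -0.0054 0.0086 0.0313 214.0
-0.002 51 -0.0042 0.008 0.031 218.0
boretop [array([256.8, 232.7]), array([286.1, 260.3]), array([256.6, 286.5]), array([227.3, 260.2])]
borebot [array([256.8, 211.5]), array([281.3, 235. ]), array([256.7, 257.6]), array([232.1, 234.9])]
sptop [array([256.7, 218.8]), array([267.6, 229.1]), array([256.7, 239.2]), array([245.9, 229. ])]
spbody [array([256.7, 209.1]), array([274.3, 226. ]), array([256.7, 242.3]), array([239.1, 225.9])]
[245, 245, 245, 233, 156, 118, 146, 161, 165, 164, 165, 177, 208, 223, 224, 225, 224, 224, 224, 224, 223, 214, 185, 160, 167, 204, 213, 212, 195, 134]
```

Request:
{"method": "move_arm", "body": {
  "rows": [
    {"translation":[-0.15,0,0],"rot":[0,0,0],"hand":1},
    {"translation":[-0.15,0,1],"rot":[0,0,0],"hand":1},
    {"translation":[-0.15,0,1.7],"rot":[0,0,0],"hand":1},
    {"translation":[-0.15,0,2.4],"rot":[0,0,0],"hand":1},
    {"translation":[-0.15,0,2.4],"rot":[0,0,0],"hand":1}
  ]
}}

```text
t: 5.53
eef_pos: [0.54, 0.1505, 0.0591]
ee_rot: [3.139, 0.002, -0.39]
force: [-1.6, 0.9, -1.8]
width: 0.0582
gripper_force: 15.0
```

Request:
{"method": "move_arm", "body": {
  "rows": [
    {"translation":[0,0,0.8],"rot":[0,0,0],"hand":1},
    {"translation":[0,0,1.6],"rot":[0,0,0],"hand":1},
    {"translation":[0,0,2.2],"rot":[0,0,0],"hand":1},
    {"translation":[0,0,2.5],"rot":[0,0,0],"hand":1},
    {"translation":[0,0,2.6],"rot":[0,0,0],"hand":1},
    {"translation":[0,0,2.6],"rot":[0,0,0],"hand":1}
  ]
}}

```text
t: 6.03
eef_pos: [0.5407, 0.1508, 0.0354]
ee_rot: [3.14, 0.0, -0.389]
force: [-3.5, -1.8, 7.5]
width: 0.0585
gripper_force: 15.0
```

Request:
{"method": "move_arm", "body": {
  "rows": [
    {"translation":[0,0,0.1],"rot":[0,0,0],"hand":1},
    {"translation":[0,0,0.1],"rot":[0,0,0],"hand":0},
    {"translation":[0,0,0.1],"rot":[0,0,0],"hand":0},
    {"translation":[0,0,0],"rot":[0,0,0],"hand":0},
    {"translation":[0,0,0],"rot":[0,0,0],"hand":0},
    {"translation":[0,0,0],"rot":[0,0,0],"hand":0}
  ]
}}

```text
t: 6.53
eef_pos: [0.5412, 0.1512, 0.0351]
ee_rot: [3.142, -0.0, -0.39]
force: [-0.1, -0.1, 0.4]
width: 0.0847
gripper_force: 0.0
```

Request:
{"method": "move_arm", "body": {
  "rows": [
    {"translation":[0,0,-2],"rot":[0,0,0],"hand":0},
    {"translation":[0,0,-5],"rot":[0,0,0],"hand":0},
    {"translation":[0,0,-9],"rot":[0,0,0],"hand":0},
    {"translation":[0,0,-13],"rot":[0,0,0],"hand":0},
    {"translation":[-3,0,-15],"rot":[0,0,0],"hand":0},
    {"translation":[-3,0,-15],"rot":[0,0,0],"hand":0}
  ]
}}

```text
t: 7.03
eef_pos: [0.5134, 0.1642, 0.1905]
ee_rot: [-3.135, -0.004, -0.39]
force: [0.0, 0.3, -1.0]
width: 0.0873
gripper_force: 0.0
```

```bash
python3 - <<'E'
from h import *
M=T('wrist'); im,d=arm.grab_frame('wrist'); C=cloud('wrist',M,d)
m=(np.hypot(C[...,0]-.5425,C[...,1]-.150)<.027)&(d>0); h,e=np.histogram(C[m][:,2],np.arange(0,.07,.004)); print(dict(zip(e.round(3),h)))
n=(np.hypot(C[...,0]-.5425,C[...,1]-.150)<.05)&(C[...,2]<.02)&(d>0)&(im.min(-1)>90); print('base',np.median(C[n][:,2]))
im2,d2=arm.grab_frame('scene'); M=T('scene'); u,v=proj('scene',M,[.5435,.149,.03])[0].astype(int)
a=cv2.resize(im[:220,130:390],(520,440),interpolation=2); b=cv2.resize(im2[v-40:v+40,u-25:u+25],(275,440),interpolation=2)
cv2.imwrite('pics/w4.png',np.hstack([a,b])[...,::-1]); print(pose()[0])
E
```

```text
{np.float64(0.0): np.int64(0), np.float64(0.004): np.int64(0), np.float64(0.008): np.int64(7), np.float64(0.012): np.int64(91), np.float64(0.016): np.int64(17), np.float64(0.02): np.int64(15), np.float64(0.024): np.int64(22), np.float64(0.028): np.int64(24), np.float64(0.032): np.int64(36), np.float64(0.036): np.int64(31), np.float64(0.04): np.int64(2088), np.float64(0.044): np.int64(328), np.float64(0.048): np.int64(103), np.float64(0.052): np.int64(303), np.float64(0.056): np.int64(25), np.float64(0.06): np.int64(0), np.float64(0.064): np.int64(0)}
base 0.01141028904886146
[0.51326492 0.16313713 0.18638818]
```

View pics/w4.png

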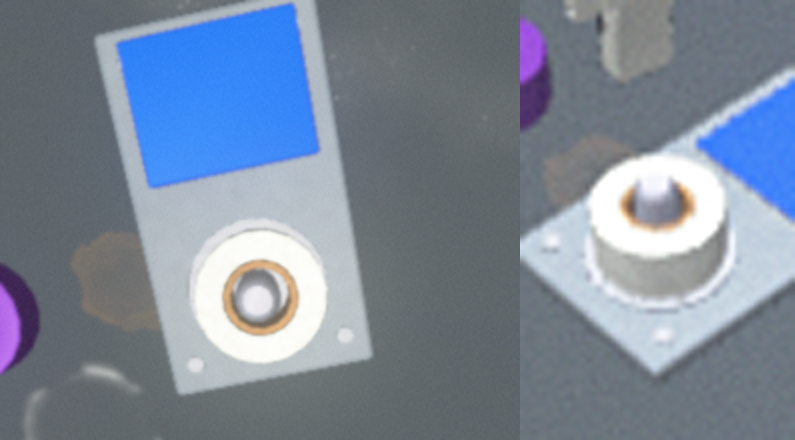

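The roll is fully down on the flange: its top is at z≈0.043, and the spindle pokes through at crop (258,297). Next is the red tube, closing along world x so that the open fingers clear the yellow tube.

```bash
python3 - <<'E'
from h import *
print(arm.get_state()['q'].round(3)); go(.598,-.195,.20,down(-np.pi/2))
z=np.load('top.npz'); C=cloud('top',T('top'),z['d'])
for n,a,b in(('bottle',289,118),('beaker',246,120)): print(n,C[b,a].round(3))
E
```

```text
[ 0.672  0.177 -0.368 -0.    -1.022  0.51 ]
pos [0.5133 0.1631 0.1864]
translation [21.42 29.93 -1.41]
rot [-1.700e-01  3.000e-02  6.772e+01]
bottle [0.732 0.012 0.116]
beaker [0.759 0.123 0.004]
```

Request:
{"method": "move_arm", "body": {
  "rows": [
    {"translation":[2.5,3,-1.4],"rot":[0,0,7],"hand":0},
    {"translation":[5,6,-1.4],"rot":[0,0,14],"hand":0},
    {"translation":[7.5,9,-1.4],"rot":[0,0,21],"hand":0},
    {"translation":[10,12,-1.4],"rot":[0,0,28],"hand":0},
    {"translation":[12.5,15,-1.4],"rot":[0,0,35],"hand":0},
    {"translation":[15,18,-1.4],"rot":[0,0,42],"hand":0},
    {"translation":[17,21,-1.4],"rot":[0,0,49],"hand":0},
    {"translation":[18.5,24,-1.4],"rot":[0,0,56],"hand":0}
  ]
}}

```text
t: 7.8
eef_pos: [0.5936, -0.1323, 0.1969]
ee_rot: [3.139, 0.0, -1.374]
force: [-0.2, 0.8, 0.7]
width: 0.0877
gripper_force: 0.0
```

```bash
python3 -c "
from h import *
go(.598,-.195,.2,down(-np.pi/2))"
```

```text
pos [ 0.5936 -0.1323  0.1969]
translation [ 6.23  0.8  -0.31]
rot [ 0.17 -0.   11.28]
```

Request:
{"method": "move_arm", "body": {
  "rows": [
    {"translation":[3.1,0.4,-0.3],"rot":[0,0,6],"hand":0},
    {"translation":[6.2,0.8,-0.3],"rot":[0,0,11.3],"hand":0},
    {"translation":[6.2,0.8,-0.3],"rot":[0,0,11.3],"hand":0},
    {"translation":[6.2,0.8,-0.3],"rot":[0,0,11.3],"hand":0}
  ]
}}

```text
t: 8.13
eef_pos: [0.5973, -0.1941, 0.1998]
ee_rot: [3.138, 0.0, -1.568]
force: [-0.5, 0.1, -0.1]
width: 0.0873
gripper_force: 0.0
```

```bash
python3 - <<'E'
from h import *
p=pose()[0]; M=np.array(arm.camera_params('wrist')['tool_from_camera'])
im,d=arm.grab_frame('wrist'); C=cloud('wrist',M,d); hsv=cv2.cvtColor(im,cv2.COLOR_RGB2HSV)
m=((hsv[...,0]<8)|(hsv[...,0]>172))&(hsv[...,1]>140)&(hsv[...,2]>60)&(d>0)&(np.hypot(C[...,0],C[...,1])<.04)
P=C[m]; print(len(P),P.min(0).round(4),P.max(0).round(4),'pos',p)
z0=np.percentile(P[:,2],5); t=P[P[:,2]<z0+.004]; print('top z',z0,'centre',t.mean(0).round(4),cv2.minEnclosingCircle(t[:,:2].astype(np.float32)))
b=(abs(C[...,0])<.03)&(abs(C[...,1])<.009)&(d>0); b=C[b&(C[...,2]>P[:,2].max()+.004)&(C[...,2]<.2-.06)]; print('body',len(b),b.mean(0).round(4))
for q in arm.pinpoint('red_tube','wrist')[:2]: print(q['p'],world(M,q['point']).round(4))
go(.598,-.195,.2,down(-np.pi/2))
cv2.imwrite('pics/w5.png',im[...,::-1])
E
```

```text
234 [-0.005  -0.0068  0.087 ] [0.0074 0.0047 0.0905] pos [ 0.59731911 -0.19412785  0.19977175]
top z 0.08778720463546222 centre [ 0.0012 -0.0009  0.0889] ((0.0011194455437362194, -0.0010842044139280915), 0.006590498145669699)
body 193 [ 0.0064 -0.0008  0.1162]
0.87 [ 0.     -0.0056  0.1894]
pos [ 0.5976 -0.1922  0.2006]
translation [ 0.28 -0.04  0.06]
rot [0.14 0.02 0.38]
```

View pics/w5.png

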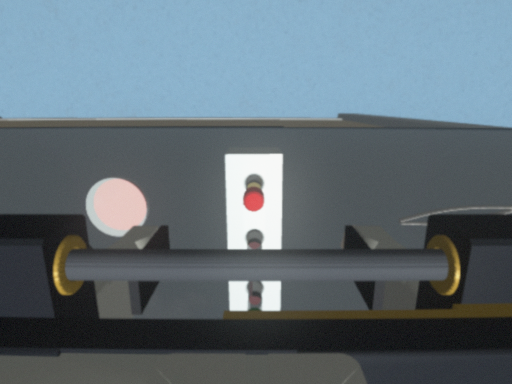

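The red cap is at (254,200), in the rack's end hole, midway between the jaws and within 1.5 mm of the tool axis; the tube stands nearly upright. Descending to grip the body just below the cap.

Request:
{"method": "move_arm", "body": {
  "rows": [
    {"translation":[0,-0.1,4],"rot":[0,0,0],"hand":0},
    {"translation":[0,-0.1,8],"rot":[0,0,0],"hand":0},
    {"translation":[0,-0.1,11],"rot":[0,0,0],"hand":0},
    {"translation":[0,-0.1,12.7],"rot":[0,0,0],"hand":0},
    {"translation":[0,-0.1,13.1],"rot":[0,0,0],"hand":0},
    {"translation":[0,-0.1,13.1],"rot":[0,0,0],"hand":0}
  ]
}}

```text
t: 8.73
eef_pos: [0.5983, -0.191, 0.0697]
ee_rot: [3.138, 0.0, -1.562]
force: [-0.3, -0.3, 0.6]
width: 0.0876
gripper_force: 0.0
```

Request:
{"method": "move_arm", "body": {
  "rows": [
    {"translation":[0,0,0],"rot":[0,0,0],"hand":1},
    {"translation":[0,0,0],"rot":[0,0,0],"hand":1},
    {"translation":[0,0,0],"rot":[0,0,0],"hand":1},
    {"translation":[0,0,0],"rot":[0,0,0],"hand":1},
    {"translation":[0,0,0],"rot":[0,0,0],"hand":1},
    {"translation":[0,0,0],"rot":[0,0,0],"hand":1},
    {"translation":[0,0,0],"rot":[0,0,0],"hand":1},
    {"translation":[0,0,0],"rot":[0,0,0],"hand":1}
  ],
  "squeeze": 12
}}

```text
t: 9.4
eef_pos: [0.599, -0.1921, 0.0713]
ee_rot: [-3.141, 0.0, -1.565]
force: [0.1, 0.2, 0.2]
width: 0.0395
gripper_force: 0.0
```

Request:
{"method": "move_arm", "body": {
  "rows": [
    {"translation":[0,0,0],"rot":[0,0,0],"hand":1},
    {"translation":[0,0,0],"rot":[0,0,0],"hand":1},
    {"translation":[0,0,0],"rot":[0,0,0],"hand":1},
    {"translation":[0,0,0],"rot":[0,0,0],"hand":1},
    {"translation":[0,0,0],"rot":[0,0,0],"hand":1},
    {"translation":[0,0,0],"rot":[0,0,0],"hand":1},
    {"translation":[0,0,0],"rot":[0,0,0],"hand":1},
    {"translation":[0,0,0],"rot":[0,0,0],"hand":1}
  ]
}}

```text
t: 10.07
eef_pos: [0.599, -0.1921, 0.0712]
ee_rot: [3.142, 0.0, -1.564]
force: [-0.4, 0.4, -0.8]
width: 0.0152
gripper_force: 12.0
```

Request:
{"method": "move_arm", "body": {
  "rows": [
    {"translation":[0,0,0],"rot":[0,0,0],"hand":1},
    {"translation":[0,0,0],"rot":[0,0,0],"hand":1},
    {"translation":[0,0,0],"rot":[0,0,0],"hand":1},
    {"translation":[0,0,0],"rot":[0,0,0],"hand":1}
  ],
  "squeeze": 20
}}

```text
t: 10.4
eef_pos: [0.599, -0.1921, 0.0712]
ee_rot: [3.142, -0.0, -1.564]
force: [-1.0, -0.4, 0.2]
width: 0.0147
gripper_force: 20.0
```

Request:
{"method": "move_arm", "body": {
  "rows": [
    {"translation":[0,0,-1],"rot":[0,0,0],"hand":1},
    {"translation":[0,0,-2.5],"rot":[0,0,0],"hand":1},
    {"translation":[0,0,-4.5],"rot":[0,0,0],"hand":1},
    {"translation":[0,0,-7],"rot":[0,0,0],"hand":1},
    {"translation":[0,0,-10],"rot":[0,0,0],"hand":1},
    {"translation":[0,0,-13],"rot":[0,0,0],"hand":1},
    {"translation":[0,0,-15],"rot":[0,0,0],"hand":1},
    {"translation":[0,0,-15],"rot":[0,0,0],"hand":1}
  ]
}}

```text
t: 11.07
eef_pos: [0.6014, -0.1927, 0.2278]
ee_rot: [-3.133, -0.002, -1.564]
force: [0.9, -0.2, 0.5]
width: 0.0148
gripper_force: 20.0
```

```bash
cat > tube.py <<'E'
from h import *
import sys
s=arm.get_state(); print(s['width'],s['gripper_force'],s['force'].round(1),s['q'].round(3)); p,r=pose(s); print('pos',p.round(4),'tool z',r[:,2].round(3))
for n in('scene','top'):
    M=T(n); im,d=arm.grab_frame(n); C=cloud(n,M,d); e=p+r[:,2]*.059
    u,v=proj(n,M,e)[0].astype(int); print(n,'predicted lower end px',u,v)
    cv2.imwrite(f'pics/{sys.argv[1]}{n}.png',cv2.resize(im[max(v-90,0):v+60,max(u-100,0):u+100],(800,600),interpolation=2)[...,::-1])
    for l in('red_tube','yellow_tube','green_tube'):
      for q in arm.pinpoint(l,n)[:2]: print(n,l,round(q['p'],2),world(M,q['point']).round(3))
    # points near tube axis
    t=(C-p)@r; rr=np.hypot(t[...,0],t[...,1]); m=(rr<.02)&(t[...,2]>.02)&(t[...,2]<.09)&(d>0); P=t[m]
    if len(P): print(n,'tube pts',len(P),'z max',np.percentile(P[:,2],[50,95,100]).round(4),'mean xy near/far',P[P[:,2]<.035].mean(0).round(4),P[P[:,2]>.045].mean(0).round(4))
E
python3 tube.py a
python3 - <<'E'
import sys; sys.path.insert(0,'.')
from h import *
az=.51; Rz=R.from_euler('z',az+0.0).as_matrix()
zt=np.array([np.cos(az),np.sin(az),-1])/2**.5
Rd=down(-np.pi/2+az); ax=np.cross([0,0,-1],zt); ax/=np.linalg.norm(ax)
Rt=R.from_rotvec(ax*np.pi/4).as_matrix()@Rd
print(Rt[:,2]); tcp=np.array([.628,.133,.1135])-.059*zt; print(tcp)
go(*tcp,Rt)
print('yaw-only stage above'); go(tcp[0],tcp[1],.22,Rd)
E
```

```text
0.014817622753964576 20.000732839107513 [ 0.9 -0.2  0.5] [-0.     0.291 -0.117  0.002 -1.155  0.007]
pos [ 0.6014 -0.1927  0.2278] tool z [ 0.009 -0.002 -1.   ]
scene predicted lower end px 399 191
scene red_tube 0.52 [ 0.601 -0.194  0.165]
scene yellow_tube 0.45 [ 0.597 -0.144  0.009]
scene green_tube 0.64 [ 0.598 -0.092  0.01 ]
scene tube pts 88 z max [0.0415 0.0561 0.0582] mean xy near/far [0.003  0.0073 0.0309] [0.0031 0.0065 0.0514]
top predicted lower end px 376 165
top tube pts 1 z max [0.0203 0.0203 0.0203] mean xy near/far [ 0.0003 -0.0052  0.0203] [nan nan nan]
[ 0.61712356  0.34519344 -0.70710678]
[0.59158971 0.11263359 0.1552193 ]
pos [ 0.5986 -0.1921  0.2202]
translation [-30.47   0.5    6.5 ]
rot [ 44.12 -11.3  -27.36]
yaw-only stage above
pos [ 0.5986 -0.1921  0.2202]
translation [-3.047e+01  5.100e-01  2.000e-02]
rot [  0.1    0.03 -28.85]tube.py:12: RuntimeWarning: Mean of empty slice.
  if len(P): print(n,'tube pts',len(P),'z max',np.percentile(P[:,2],[50,95,100]).round(4),'mean xy near/far',P[P[:,2]<.035].mean(0).round(4),P[P[:,2]>.045].mean(0).round(4))
  ret = um.true_divide(
```

Request:
{"method": "move_arm", "body": {
  "rows": [
    {"translation":[-3,0,0],"rot":[0,0,-4],"hand":1},
    {"translation":[-7,0.1,0],"rot":[0,0,-8],"hand":1},
    {"translation":[-11,0.2,0],"rot":[0,0,-12],"hand":1},
    {"translation":[-15,0.3,0],"rot":[0,0,-16],"hand":1},
    {"translation":[-19,0.4,0],"rot":[0,0,-20],"hand":1},
    {"translation":[-23,0.5,0],"rot":[0,0,-24],"hand":1},
    {"translation":[-27,0.5,0],"rot":[0,0,-28],"hand":1},
    {"translation":[-30.5,0.5,0],"rot":[0,0,-28.8],"hand":1}
  ]
}}

```text
t: 12.13
eef_pos: [0.5916, 0.1152, 0.2208]
ee_rot: [3.141, -0.0, -1.057]
force: [-0.3, -1.1, 0.7]
width: 0.0147
gripper_force: 20.0
```

Request:
{"method": "move_arm", "body": {
  "rows": [
    {"translation":[0,0,0],"rot":[6,0,0],"hand":1},
    {"translation":[0,0,0],"rot":[12,0,0],"hand":1},
    {"translation":[0,0,0],"rot":[18,0,0],"hand":1},
    {"translation":[0,0,1],"rot":[24,0,0],"hand":1},
    {"translation":[0,0,2],"rot":[30,0,0],"hand":1},
    {"translation":[0,0,3],"rot":[36,0,0],"hand":1},
    {"translation":[0,0,4],"rot":[42,0,0],"hand":1},
    {"translation":[0,0,5],"rot":[45,0,0],"hand":1}
  ]
}}

```text
t: 12.8
eef_pos: [0.5818, 0.0987, 0.1667]
ee_rot: [-2.419, -0.002, -1.068]
force: [-2.3, -3.3, -2.1]
width: 0.0148
gripper_force: 20.0
```

```bash
cat > fin.py <<'E'
from h import *
az=.51; zt=np.array([np.cos(az),np.sin(az),-1])/2**.5
Rd=down(-np.pi/2+az); ax=np.cross([0,0,-1],zt); ax/=np.linalg.norm(ax)
Rt=R.from_rotvec(ax*np.pi/4).as_matrix()@Rd
tcp=np.array([.628,.133,.1135])-.059*zt
go(*tcp,Rt); p,r=pose(); print('tool z',r[:,2],'lower end',p+r[:,2]*.059)
E
python3 fin.py
```

```text
pos [0.5818 0.0987 0.1667]
translation [-0.75 -0.39  1.87]
rot [ 3.59 -0.38 -0.24]
tool z [ 0.58047075  0.31716683 -0.74997261] lower end [0.61604231 0.11744958 0.12240216]
```

Request:
{"method": "move_arm", "body": {
  "rows": [
    {"translation":[0,0,0],"rot":[0,0,0],"hand":1},
    {"translation":[0,0,0],"rot":[0,0,0],"hand":1},
    {"translation":[0,0,0],"rot":[0,0,0],"hand":1}
  ]
}}

```text
t: 13.05
eef_pos: [0.5947, 0.1051, 0.1788]
ee_rot: [-2.399, -0.004, -1.067]
force: [-0.3, 0.2, 0.2]
width: 0.0147
gripper_force: 20.0
```

```bash
python3 fin.py
```

```text
pos [0.5947 0.1051 0.1788]
translation [-0.82  1.53  1.8 ]
rot [ 2.46 -0.41 -0.07]
tool z [ 0.5935347   0.32389555 -0.73675521] lower end [0.62972777 0.12420626 0.13536428]
```

Request:
{"method": "move_arm", "body": {
  "rows": [
    {"translation":[-0.4,0.8,0.9],"rot":[1.2,0,0],"hand":1},
    {"translation":[-0.8,1.5,1.8],"rot":[2.4,0,0],"hand":1},
    {"translation":[-0.8,1.5,1.8],"rot":[2.4,0,0],"hand":1},
    {"translation":[-0.8,1.5,1.8],"rot":[2.4,0,0],"hand":1},
    {"translation":[-0.8,1.5,1.8],"rot":[2.4,0,0],"hand":1}
  ]
}}

```text
t: 13.47
eef_pos: [0.5917, 0.1114, 0.1549]
ee_rot: [-2.358, -0.004, -1.068]
force: [1.4, -0.7, 1.0]
width: 0.0149
gripper_force: 20.0
```

```bash
python3 fin.py; python3 tube.py b 2>/dev/null
```

```text
pos [0.5917 0.1114 0.1549]
translation [-0.12 -0.05  0.01]
rot [ 0.12 -0.46 -0.13]
tool z [ 0.61971746  0.3374476  -0.70857561] lower end [0.62829024 0.1313031  0.11313432]
0.01488811119643117 19.999889731407166 [ 1.4 -0.7  1. ] [ 0.404  0.084 -0.615 -0.636 -0.113  0.706]
pos [0.5917 0.1114 0.1549] tool z [ 0.62   0.337 -0.709]
scene predicted lower end px 265 140
scene yellow_tube 0.75 [ 0.598 -0.144  0.009]
scene green_tube 0.55 [ 0.597 -0.091  0.012]
scene green_tube 0.46 [0.63  0.135 0.014]
top predicted lower end px 241 158
top red_tube 0.18 [ 0.6   -0.146 -0.003]
top yellow_tube 0.47 [ 0.598 -0.149  0.016]
top green_tube 0.67 [0.744 0.126 0.003]
top green_tube 0.42 [ 0.604 -0.092  0.01 ]
```

View pics/bscene.png

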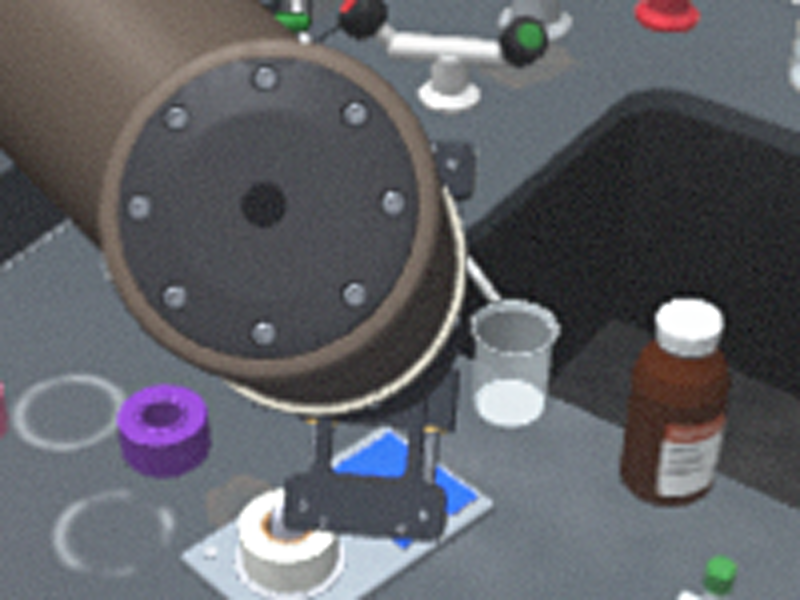

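The scene view shows the roll seated at (288,530), with the beaker (515,360) and bottle (680,400) in place. The hand hides the tube, so I check it with the wrist camera.

```bash
python3 - <<'E'
from h import *
M=np.array(arm.camera_params('wrist')['tool_from_camera']); im,d=arm.grab_frame('wrist'); C=cloud('wrist',M,d)
pr=proj('wrist',np.vstack([M[:3],[0,0,0,1]]),[[.0,0,.059],[0,0,-.03],[.0065,0,.02]]).round(); print('lower end, cap px',pr)
m=(abs(C[...,1])<.02)&(abs(C[...,0])<.02)&(C[...,2]>.016)&(C[...,2]<.08)&(d>0); P=C[m]
print(len(P))
for a in np.arange(.018,.066,.006):
    s=P[abs(P[:,2]-a)<.003]; 
    if len(s): print(a.round(3),len(s),s.mean(0).round(4),s[:,0].max().round(4),s[:,1].min().round(4),s[:,1].max().round(4))
p,r=pose(); print(p+r[:,2]*.059)
cv2.imwrite('pics/w6.png',im[...,::-1])
E
```

```text
lower end, cap px [[255. 214.]
 [254. 287.]
 [255. 226.]]
454
0.018 78 [0.0076 0.0006 0.0184] 0.009 -0.0055 0.0069
0.024 90 [0.0075 0.0007 0.0239] 0.0092 -0.0057 0.0071
0.03 63 [0.0076 0.001  0.03  ] 0.0091 -0.0053 0.0072
0.036 69 [0.0073 0.0009 0.0359] 0.0088 -0.0051 0.007
0.042 65 [0.0074 0.0007 0.0419] 0.0087 -0.0052 0.0071
0.048 60 [0.0071 0.0011 0.0479] 0.0089 -0.0055 0.0072
0.054 29 [0.0074 0.0002 0.0531] 0.0084 -0.0049 0.0061
[0.62657591 0.1320021  0.11222374]
```

View pics/w6.png

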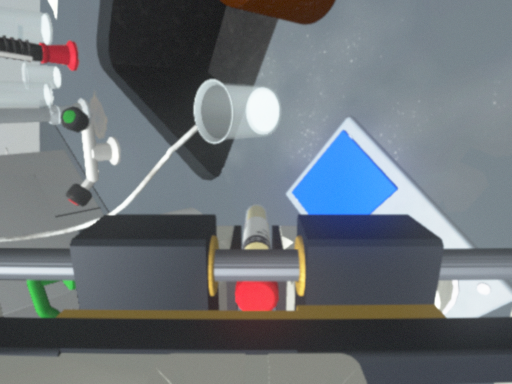

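The tube is held straight along the tool axis, cap at (257,295) and lower end at (256,212). That puts the lower end at about (0.627, 0.131, 0.115), 10 cm above the pad centre, with a 45° lean. I let it settle, then hand in.

Request:
{"method": "move_arm", "body": {
  "rows": [
    {"translation":[0,0,0],"rot":[0,0,0],"hand":1},
    {"translation":[0,0,0],"rot":[0,0,0],"hand":1},
    {"translation":[0,0,0],"rot":[0,0,0],"hand":1},
    {"translation":[0,0,0],"rot":[0,0,0],"hand":1}
  ]
}}

```text
t: 14.25
eef_pos: [0.5902, 0.1119, 0.1539]
ee_rot: [-2.359, -0.004, -1.067]
force: [-0.7, -1.1, 0.4]
width: 0.0149
gripper_force: 20.0
```

```bash
python3 -c "
from station import arm
print(arm.job_done())"
```

```text
the job is handed in; nothing more can be done
None
```

The job is handed in (no verdict came back): the roll is fully down on the spindle and released, and the red tube is held leaning about 45°, cap up, its lower end about 10 cm above the middle of the blue pad, after about 14 s of the 53 s allowed.

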